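# Shut down the sanding bench in order

### The arm

A 6-joint arm with a two-finger parallel gripper is mounted at the origin on the work surface. World frame = base frame: x ahead of the robot, y to its left, z up, the work surface at z = 0. Lengths are in m, angles in degrees, forces in N, time in s.
With the tool pointing down it reaches from about 0.3 to 0.75 m from the base axis. Payload 8.5 kg.
Tool frame: the origin (TCP) lies midway between the tips of the shut fingers; the grasp point (between the pads) lies 19 mm behind it; z points along the fingers, y is the line along which they close (so a half turn about z gives the same grasp; the last joint's range is limited). The gripper opens to 85 mm and grips with 20 to 120 N. Pads are 22 mm wide; open, the fingers measure 114 mm over their backs; the gripper's body (76 mm by 85 mm) begins 54 mm behind the grasp point. The pads swing forward as they close: fully open they stand 13 mm farther back than shut.
Start: joints at [53.325, 21.807, 74.336, -0, 83.858, -12.336], TCP at [0.227, 0.501, 0.231] pointing down, gripper open.
Joint ranges: [-178.18, 178.18], [-50.72, 133.34], [12.68, 142.11], [-81.47, 261.47], [9.98, 163.14], [-165.26, 165.26]. Speed limits (degrees/s): [136.94, 136.94, 180, 180, 180, 180].

### API

Orientations are given as a 3x3 rotation matrix whose columns are the frame's x, y, z axes.
In Python, from rig import env gives the robot as it stands. The module is installed in compiled form; this text tells all that it offers.
- The arm moves only by the tool jog_arm, never from a script. Its argument "targets" is a list of rows, each a list of 6 numbers: the shift along the tool's x, y, z in cm, then the turn, a rotation vector about the tool's x, y, z in degrees. A call has 1 to 8 rows; each row is the pose to reach, as a shift and turn from the pose commanded when the call began, along the tool's axes at that moment; what a row does not reach only later rows make up. A row lasts 1/12 s, in which the tool goes at most 41.7 mm and 7.16 degrees, less where a joint would pass 70% of its speed; a pose out of reach is approached as far as the arm can. A call with a gripper value outside its range is refused whole. "hand" is the opening, from 0 (shut) to 1 (fully open), set as the call begins (left out, the last holds). The fingers move at their own pace and stop on an object; "newtons" is the grip in N (left out, the last holds). Time passes only in rows, so rows that repeat a pose let the fingers close. It gives the time, the measured TCP pose, the force, the opening and the grip force at its end, in the units of the state.
- env.observe(): the state, without advancing time (a new reading comes with each control period).
- env.get_image(name): name is "scene" or "top"; returns a dict with "frame" (480x640x3 uint8, red, green, blue), "depth" (480x640 float32, m along the optical axis (not along the pixel's ray), 0 where there is no reading), "fovy" (degrees; the focal length in pixels is half the picture's height over the tangent of half this angle, whatever the lens; pixels are square), "cx", "cy" (the principal point, pixels), "k1" (the pictures are not rectified: a ray, as slopes to the right and down, at radius r is drawn at 1 + k1 r^2 times it, then the intrinsics apply), "cam_to_world" (4x4, takes a point from camera to world coordinates). Camera axes: x right, y down, z forward; pixel columns grow to the right and rows downward; lengths in m; the calibration is good to about 2 mm. A picture is of the moment at which its call begins.
- env.close_job(): hands the job in; it is judged then, once.
Trained networks look in the newest picture that a camera, given by its name, has taken for a name from the list of things; names that differ only in an ending like _2 or _b are one class to them, and where a whole thing is asked for, a point or a joint stands for the part that bears it (a point fixed in the world has none). Each returns a list of dicts, best first, with "score" (0 to 1); they miss things now and then, are a little off and sometimes report something else, mostly with a low value. They report only what shows in the picture. A call takes as long as a camera call.
- env.regions_of(camera, target): "pixels" (480x640 bool, what is visible of it) and "point" ([row, column] in pixels, amid what is visible of it).
The state is a dict: "time_s": time; "q": joint angles; "qvel": joint speeds; "joint_efforts": joint torques, N m; "position": TCP position; "tool_rot": TCP orientation; "ft_force": force on the tool from outside, world axes, zero at the start; "wrist_torque": the same for the moment, N m; "grip_width": finger opening in m; "gripper_force": force on a finger pad.
Only numpy, scipy, OpenCV 4.12 (cv2) and the standard library are available. Lean on these libraries where they do the work, as an engineer would, in place of code of your own. Each camera call takes 0.05 s, during which the arm holds its last target. There are 200 camera calls.

### The job

Shut down the sanding bench in the proper order, by pressing with the fingertips only: press the big mushroom stop button of the sander's push-button box down until it latches, leave the dust extractor running at least five seconds longer to clear the hose, then switch the extractor off at the wide rocker of the switch box, and last of all the bench lamp at the narrow rocker next to it. Each rocker is on now; press its raised end until it flips right over. Do not press the shrouded start button beside the mushroom, and do not pick up or shift anything lying on the bench.

Things in the scene. Friction and masses are not known exactly. Their poses are not given: they have to be found in the camera images.
- station: the sander's push-button box, screwed to the bench: grey cast box with aluminium cover, 80 (x) x 150 (y) x 55 high, lugs to 190 in y, conduit elbow at its +x side; origin at the centre of its underside, z up. Mushroom at y = +34 mm, start button at y = -34 mm of its frame
- stop_top (a point): centre of the top of the grey mushroom stop button (40 dia, 84 mm above the bench when up, 76 when down); moves with the button
- stop (a joint): mushroom stop: 0 = up (sander running), 0.008 m = fully down. Push straight down all the way to its stop, about 5 N; it has no return spring and stays down (latched) where it is left
- start_top (a point): centre of the top of the small start button, 22 dia, 63 mm above the bench, inside a round black shroud (33 dia outside, 65 mm above the bench)
- start (a joint): start button, springs back: 0 = released, 0.005 m = fully pressed (about 6 N); to be left alone
- switchbox: damp-proof switch box, screwed to the bench: all grey, 105 (x) x 125 (y) x 45 high, with two white rockers 52 long (x) side by side, pivots across the box at x = 0; origin at the centre of its underside, z up, two conduit elbows at its +x side. Wide rocker (46) centred at y = +16 mm, narrow rocker (26) at y = -26 mm, 6 mm gap
- extractor_press (a point): point on the top face of the +x half of the wide rocker, 20 mm from the ridge, where to press; about 62 mm above the bench when on (the outer edge of this half about 64), 55 when off (half then lies level); moves with the rocker, and this half slopes up towards +x of the box by 0.36 rad when on
- extractor (a joint): wide rocker (dust extractor): 0 = on, the +x end stands up and the -x half lies level; 0.36 rad = off, the +x half lies level. About 5 N straight down at the press point, all the way to its stop; it has no spring and stays where it is left; starts within 0.03 of on
- lamp_press (a point): the same point on the +x half of the narrow rocker (same heights and slopes)
- lamp (a joint): narrow rocker (bench lamp): 0 = on, 0.36 rad = off; works as the wide one
- jar: glass screw-top jar, 60 dia x 85 high, origin under its centre; loose, to be left alone
- tape: tape measure standing on edge, 74 x 38 x 60 high, origin under its centre; loose, to be left alone
- pencil: flat carpenter's pencil lying down, 130 x 13 x 8 high, origin under its centre; loose, to be left alone
- sandblock: cork sanding block, 58 x 110 x 32 high, origin under its centre; loose, to be left alone
- offcut: wooden offcut, 42 x 95 x 30 high, origin under its centre; loose, to be left alone
- glue: white glue bottle, 60 dia x 170 high, origin under its centre; loose, to be left alone
- mug: white mug, 80 dia x 92 high, origin under its centre; loose, to be left alone

How it is judged:
By the outcome, as a careful person would: the job done as asked, in the order asked, and still so for the second after the job is handed in, with the robot touching nothing.
It also fails if it takes over 54 s, if anything falls off the work surface, if the arm or the gripper's body presses on something with over 40 N, if the wrist force passes 120 N, or if a joint passes its speed limit or range.

## Working session

There is one attempt and no reset: what is moved stays moved. The work goes in short steps, Python scripts to look and compute and a tool call to move; the robot and the scene stay as the last step left them, time stands still between calls to the robot, and variables do not carry over. Pictures are saved under pics/ and viewed, at most 10 in all, crops included, and the job is handed in when it is done.

Besides the shell and the picture viewer there is one more tool, called after "Emit:" by a JSON object that holds its "fn" and its "kwargs". jog_arm: Moves the arm, as the interface text tells. Its arguments: {"type":"object","properties":{"targets":{"type":"array","items":{"type":"array","items":{"type":"number"}}},"hand":{"type":"number"},"newtons":{"type":"number"}},"required":["targets"]}

```bash
mkdir -p pics
cat > h.py <<'E'
import numpy as np, cv2
from rig import env
def uv2ray(im,u,v):
    f=240/np.tan(np.radians(im["fovy"])/2)
    x=(np.asarray(u,float)-im["cx"])/f; y=(np.asarray(v,float)-im["cy"])/f
    a,b=x.copy(),y.copy()
    for _ in range(15):
        s=1+im["k1"]*(a*a+b*b); a=x/s;b=y/s
    return a,b
def cloud(im):
    v,u=np.mgrid[0:480,0:640]
    a,b=uv2ray(im,u,v); d=im["depth"]
    P=np.stack([a*d,b*d,d],-1); T=np.array(im["cam_to_world"])
    W=P@T[:3,:3].T+T[:3,3]; W[d<=0]=np.nan
    return W
E
python3 - <<'E'
from h import *
s=env.observe(); print(s["time_s"],s["position"],np.round(s["tool_rot"],3).tolist(),s["grip_width"])
for c in ["scene","top"]:
    im=env.get_image(c); np.savez("%s.npz"%c,**im)
    cv2.imwrite(f"pics/{c}.png",im["frame"][...,::-1])
    W=cloud(im); print(c,im["fovy"],im["k1"],np.round(im["cam_to_world"],3).tolist())
    for n in ["stop_top","start_top","extractor_press","lamp_press","station","switchbox","extractor","lamp","stop"]:
        for r in env.regions_of(c,n)[:2]:
            m=r["pixels"]; print(n,round(r["score"],2),np.round(r["point"]),m.sum(),np.round(np.nanmedian(W[m],0),3),np.round(np.nanpercentile(W[m],97,axis=0),3))
E
```

```text
0.0 [0.22649215 0.50087845 0.23069999] [[-0.911, 0.412, -0.001], [0.412, 0.911, -0.001], [0.0, -0.001, -1.0]] 0.0854372879413911
scene 45.23686518647416 -0.05332985101851308 [[0.787, 0.432, -0.44, 1.076], [0.617, -0.571, 0.542, -0.553], [-0.017, -0.698, -0.716, 0.941], [0.0, 0.0, 0.0, 1.0]]
stop_top 0.84 [306. 198.] 279 [ 0.482 -0.184  0.083] [ 0.495 -0.165  0.087]
stop_top 0.5 [206. 360.] 372 [0.544 0.24  0.057] [0.567 0.265 0.065]
start_top 0.3 [322. 152.] 1024 [ 0.403 -0.252  0.053] [ 0.425 -0.225  0.063]
extractor_press 0.9 [204. 358.] 357 [0.543 0.24  0.057] [0.567 0.265 0.065]
lamp_press 0.66 [221. 349.] 266 [0.548 0.197 0.057] [0.572 0.214 0.064]
station 0.93 [335. 197.] 4417 [ 0.504 -0.225  0.055] [ 0.541 -0.144  0.083]
switchbox 0.8 [226. 356.] 2705 [0.563 0.204 0.045] [0.612 0.281 0.062]
switchbox 0.52 [309. 202.] 264 [ 0.482 -0.185  0.083] [ 0.496 -0.166  0.087]
extractor 0.9 [208. 362.] 397 [0.544 0.24  0.057] [0.567 0.266 0.065]
lamp 0.71 [222. 351.] 213 [0.551 0.197 0.057] [0.571 0.212 0.065]
stop 0.52 [308. 202.] 322 [ 0.481 -0.184  0.083] [ 0.496 -0.163  0.087]
top 51
[... 257 characters left out ...]
0.478 -0.177  0.08 ] [ 0.496 -0.162  0.086]
start_top 0.47 [266. 456.] 41 [ 0.497 -0.244  0.062] [ 0.504 -0.237  0.066]
extractor_press 0.97 [244. 257.] 352 [0.54  0.245 0.056] [0.564 0.265 0.064]
lamp_press 0.71 [240. 273.] 235 [0.547 0.203 0.056] [0.571 0.218 0.064]
lamp_press 0.5 [311. 455.] 541 [ 0.393 -0.24   0.056] [ 0.422 -0.219  0.063]
station 0.16 [271. 458.] 45 [ 0.497 -0.244  0.062] [ 0.504 -0.237  0.066]
switchbox 0.75 [240. 265.] 2366 [0.545 0.226 0.046] [0.607 0.292 0.062]
extractor 0.94 [245. 260.] 396 [0.542 0.245 0.056] [0.567 0.267 0.064]
lamp 0.63 [241. 274.] 203 [0.548 0.203 0.056] [0.57  0.216 0.064]
stop 0.65 [272. 431.] 183 [ 0.478 -0.179  0.081] [ 0.494 -0.163  0.086]
```

Run:
```python
from h import *
a=cv2.imread("pics/scene.png");b=cv2.imread("pics/top.png")
cv2.imwrite("pics/a.png",cv2.resize(a,(800,600))) 
cv2.imwrite("pics/b.png",cv2.resize(b[120:420,130:530],(800,600),interpolation=cv2.INTER_CUBIC))
```

```text
(no output)
```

View pics/a.png

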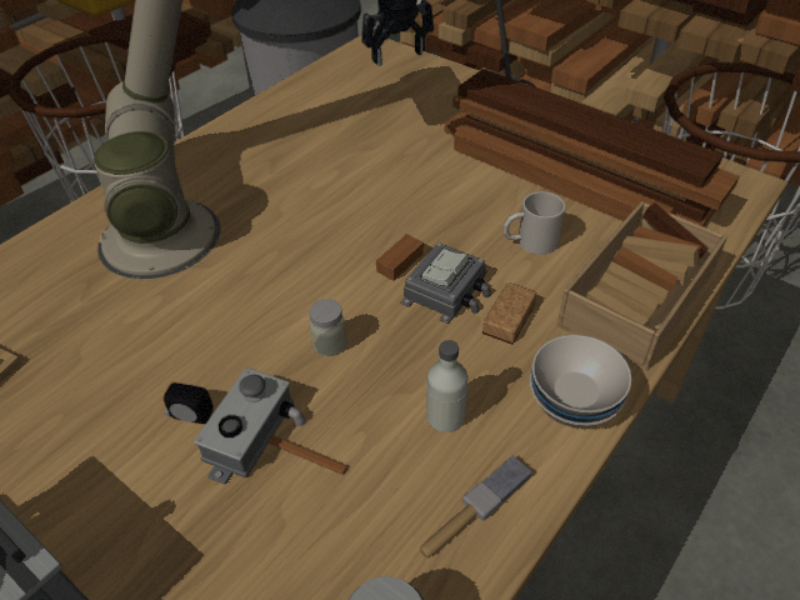

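View pics/b.png

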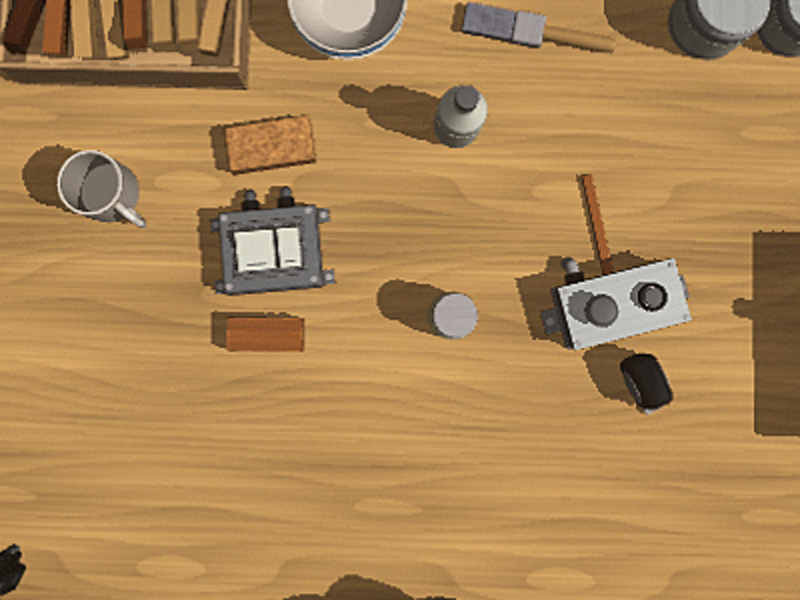

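The scene view shows the station at about (245,420) and the switch box at about (445,280). In the top crop the mushroom is at (601,309), the start button at (651,295), and the rockers at (255,250) and (289,247). Next I'll measure both boxes in both views.

Run:
```python
from h import *
for c in ["scene","top"]:
    im=dict(np.load(c+".npz")); W=cloud(im).reshape(-1,3); C=im["frame"].reshape(-1,3)
    def box(c0,r,z0,z1,extra=None):
        m=(np.hypot(W[:,0]-c0[0],W[:,1]-c0[1])<r)&(W[:,2]>z0)&(W[:,2]<z1)
        if extra is not None: m&=extra
        p=W[m]; R=cv2.minAreaRect((p[:,:2]*1000).astype(np.float32)); print(c,m.sum(),np.round(R[0],1),np.round(R[1],1),round(R[2],1),"z",np.round(np.percentile(p[:,2],[5,50,95]),4))
    white=C.min(1)>150
    print("table z",np.nanmedian(W[(abs(W[:,0]-.35)<.03)&(abs(W[:,1]-.1)<.05)][:,2]))
    box((.487,-.21),.095,.049,.060); box((.48,-.18),.04,.074,.095); box((.497,-.24),.03,.0615,.072)
    box((.545,.226),.085,.040,.050); box((.545,.226),.05,.0515,.075); box((.543,.243),.034,.0515,.075); 
    for x,y,r in [(.7,0,.15)]:
        m=(W[:,2]>.13)&(W[:,2]<.3)&(W[:,0]>.35)&(W[:,0]<.9)&(abs(W[:,1])<.35); print("tall",m.sum(),np.round(np.median(W[m],0),3))
    for n in ["extractor","lamp"]:
        pass
```

```text
table z 0.0015311164829389101
scene 2404 [ 461.5 -220.6] [134.1 152.5] 16.7 z [0.0531 0.0564 0.0592]
scene 289 [ 479.2 -182. ] [36.2 37.2] 47.5 z [0.0768 0.0829 0.0866]
scene 224 [ 495.7 -248.4] [38.1 33.8] 53.6 z [0.062  0.0656 0.0687]
scene 1040 [544.3 226.8] [102.4 126.5] 7.0 z [0.042  0.0463 0.0493]
scene 608 [545.8 224.8] [69.8 85.4] 6.5 z [0.0528 0.0573 0.0643]
scene 377 [543.3 238.3] [61.7 58.1] 6.5 z [0.053  0.0574 0.0643]
tall 369 [ 0.717 -0.012  0.165]
table z -0.0006387830890990376
top 1738 [ 461.6 -219.5] [134.2 152.5] 15.8 z [0.0506 0.0543 0.0584]
top 209 [ 478.  -178.7] [38.7 36.8] 4.9 z [0.076  0.0803 0.0858]
top 90 [ 499.2 -244.9] [38.1 33.9] 14.0 z [0.0619 0.0638 0.0685]
top 1217 [544.3 229.9] [101.  121.2] 6.8 z [0.0412 0.045  0.0491]
top 587 [540.6 225.2] [78.9 90.8] 19.2 z [0.0521 0.0564 0.0634]
top 404 [544.3 241.2] [63.2 61.1] 87.2 z [0.0524 0.0565 0.0632]
tall 156 [ 0.711 -0.003  0.169]
```

Emit:
{"fn": "jog_arm", "kwargs": {"targets": [[-51, -51.6, 9, 0, 0, 58.8], [-51, -51.6, 9, 0, 0, 58.8], [-51, -51.6, 9, 0, 0, 58.8], [-51, -51.6, 9, 0, 0, 58.8], [-51, -51.6, 9, 0, 0, 58.8], [-51, -51.6, 9, 0, 0, 58.8], [-51, -51.6, 9, 0, 0, 58.8], [-51, -51.6, 9, 0, 0, 58.8]], "hand": 0}}

```text
time_s: 1.67
position: [0.3417, 0.1891, 0.1903]
tool_rot: [[-0.14, 0.99, 0.001], [0.99, 0.14, 0.0], [0.0, 0.001, -1.0]]
ft_force: [1.4, 0.9, -0.9]
grip_width: 0.0001
gripper_force: 0.0
```

```bash
cat > go.py <<'E'
from h import *
import sys
s=env.observe(); R=np.array(s["tool_rot"]); p=np.array(s["position"])
t=np.array(list(map(float,sys.argv[1:4])))
ps=np.radians(6.9); D=np.array([[-np.sin(ps),np.cos(ps),0],[np.cos(ps),np.sin(ps),0],[0,0,-1]]).T
rv=cv2.Rodrigues(R.T@D)[0].ravel()
print(s["time_s"],"pos",p.round(4),"f",np.round(s["ft_force"],1),"w",round(s["grip_width"],4),"q",np.round(s["q"]),"shift cm",(R.T@(t-p)*100).round(2),"rot",np.degrees(rv).round(2))
E
python3 go.py .479 -.18 .13
```

```text
1.6667 pos [0.3417 0.1891 0.1903] f [ 1.4  0.9 -0.9] w 0.0001 q [ 11.   8. 101.   0.  70.   3.] shift cm [-38.47   8.42   6.04] rot [ 0.05 -0.01  1.14]
```

Emit:
{"fn": "jog_arm", "kwargs": {"targets": [[-38.5, 8.4, 5, 0, 0, 1.1], [-38.5, 8.4, 5, 0, 0, 1.1], [-38.5, 8.4, 5, 0, 0, 1.1], [-38.5, 8.4, 5, 0, 0, 1.1], [-38.5, 8.4, 5, 0, 0, 1.1], [-38.5, 8.4, 5, 0, 0, 1.1], [-38.5, 8.4, 5, 0, 0, 1.1], [-38.5, 8.4, 5, 0, 0, 1.1]]}}

```text
time_s: 2.33
position: [0.4586, -0.1208, 0.1482]
tool_rot: [[-0.126, 0.992, 0.0], [0.992, 0.126, -0.0], [-0.0, 0.0, -1.0]]
ft_force: [0.7, 1.3, 0.1]
grip_width: -0.0002
gripper_force: 0.0
```

```bash
python3 go.py .479 -.18 .11
```

```text
2.3333 pos [ 0.4586 -0.1208  0.1482] f [0.7 1.3 0.1] w -0.0002 q [-29.  19.  94.   0.  67. -36.] shift cm [-6.13  1.27  3.82] rot [0.02 0.01 0.33]
```

Emit:
{"fn": "jog_arm", "kwargs": {"targets": [[-6.0, 1.3, 3.5, 0, 0, 0.3], [-6.0, 1.3, 3.5, 0, 0, 0.3], [-6.0, 1.3, 3.5, 0, 0, 0.3], [-6.0, 1.3, 3.5, 0, 0, 0.3], [-6.0, 1.3, 3.5, 0, 0, 0.3], [-6.0, 1.3, 3.5, 0, 0, 0.3]]}}

```text
time_s: 2.83
position: [0.4787, -0.1753, 0.1141]
tool_rot: [[-0.122, 0.992, 0.001], [0.992, 0.122, -0.0], [-0.0, 0.001, -1.0]]
ft_force: [0.1, 0.9, 0.2]
grip_width: 0.0001
gripper_force: 0.0
```

```bash
python3 go.py .479 -.18 .075
python3 - <<'E'
from h import *
o=[]
for c,(r0,c0) in {"top":(190,340),"scene":(210,90)}.items():
    im=env.get_image(c); o.append(cv2.resize(im["frame"][r0:r0+180,c0:c0+180,::-1],(400,400),interpolation=cv2.INTER_CUBIC))
cv2.imwrite("pics/c.png",np.hstack(o))
E
```

```text
2.8333 pos [ 0.4787 -0.1753  0.1141] f [0.1 0.9 0.2] w 0.0001 q [-33.  25.  91.   0.  64. -40.] shift cm [-0.47 -0.04  3.91] rot [0.04 0.03 0.14]
```

View pics/c.png

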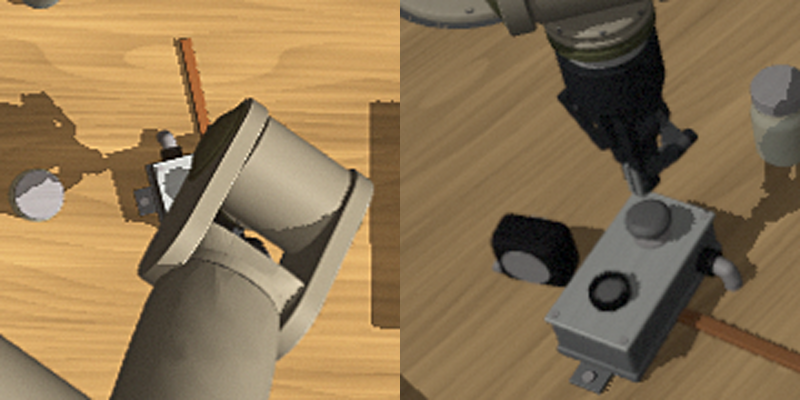

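The right half of the picture shows the fingertips at (645,185), just above the mushroom at (648,215). I'll press straight down.

Emit:
{"fn": "jog_arm", "kwargs": {"targets": [[-0.4, 0, 2.5, 0, 0, 0], [-0.4, 0, 3.2, 0, 0, 0], [-0.4, 0, 3.6, 0, 0, 0], [-0.4, 0, 3.8, 0, 0, 0], [-0.4, 0, 4.0, 0, 0, 0], [-0.4, 0, 4.1, 0, 0, 0], [-0.4, 0, 4.1, 0, 0, 0]]}}

```text
time_s: 3.52
position: [0.4795, -0.1801, 0.0753]
tool_rot: [[-0.122, 0.993, 0.002], [0.993, 0.122, -0.001], [-0.002, 0.002, -1.0]]
ft_force: [-6.0, 3.7, 25.5]
grip_width: -0.0
gripper_force: 12.6
```

Emit:
{"fn": "jog_arm", "kwargs": {"targets": [[0, 0, -3, 0, 0, 0], [0, 0, -6, 0, 0, 0], [0, 0, -6, 0, 0, 0], [4, 0, -6, 0, 0, 0], [8, 0, -6, 0, 0, 0], [12, 0, -6, 0, 0, 0], [16, 0, -6, 0, 0, 0], [20, 0, -6, 0, 0, 0]]}}

```text
time_s: 4.18
position: [0.4542, 0.0201, 0.1326]
tool_rot: [[-0.121, 0.993, 0.0], [0.993, 0.121, 0.0], [0.0, 0.0, -1.0]]
ft_force: [1.5, 0.7, 0.2]
grip_width: -0.0001
gripper_force: 0.0
```

```bash
python3 - <<'E'
from h import *
for c in ["scene","top"]:
    im=env.get_image(c); W=cloud(im).reshape(-1,3)
    m=np.hypot(W[:,0]-.479,W[:,1]+.18)<.014
    print(c,m.sum(),np.round(np.nanpercentile(W[m][:,2],[10,50,90]),4))
    I=dict(np.load(c+".npz")); V=cloud(I).reshape(-1,3); m=np.hypot(V[:,0]-.479,V[:,1]+.18)<.014
    print("before",np.round(np.nanpercentile(V[m][:,2],[10,50,90]),4))
E
python3 go.py .564 .247 .09
```

```text
scene 152 [0.0717 0.0756 0.0781]
before [0.0585 0.0836 0.0863]
top 103 [0.0705 0.0744 0.0775]
before [0.0792 0.0824 0.0855]
4.2833 pos [0.4533 0.023  0.1326] f [ 0.5 -1.  -0.2] w -0.0002 q [-12.  19.  98.   0.  63. -19.] shift cm [20.81 13.84  4.27] rot [-0.06 -0.08  0.41]
```

The mushroom is down 8 mm. Next I move above the wide rocker and wait there.

Emit:
{"fn": "jog_arm", "kwargs": {"targets": [[20.8, 13.8, 1, 0, 0, 0], [20.8, 13.8, 1, 0, 0, 0], [20.8, 13.8, 1, 0, 0, 0], [20.8, 13.8, 1, 0, 0, 0], [20.8, 13.8, 1, 0, 0, 0], [20.8, 13.8, 1, 0, 0, 0], [20.8, 13.8, 3, 0, 0, 0], [20.8, 13.8, 4, 0, 0, 0]]}}

```text
time_s: 4.95
position: [0.5665, 0.2426, 0.0904]
tool_rot: [[-0.124, 0.992, -0.002], [0.992, 0.124, -0.0], [-0.0, -0.002, -1.0]]
ft_force: [-1.2, -0.2, -0.6]
grip_width: -0.0
gripper_force: 0.0
```

Emit:
{"fn": "jog_arm", "kwargs": {"targets": [[0, 0, 0, 0, 0, 0], [0, 0, 0, 0, 0, 0], [0, 0, 0, 0, 0, 0], [0, 0, 0, 0, 0, 0], [0, 0, 0, 0, 0, 0], [0, 0, 0, 0, 0, 0], [0, 0, 0, 0, 0, 0], [0, 0, 0, 0, 0, 0]]}}

```text
time_s: 5.62
position: [0.5668, 0.2413, 0.0925]
tool_rot: [[-0.121, 0.993, 0.0], [0.993, 0.121, 0.0], [0.0, 0.0, -1.0]]
ft_force: [-0.1, -0.4, -0.0]
grip_width: 0.0002
gripper_force: 0.0
```

```bash
python3 go.py .563 .247 .055
python3 - <<'E'
from h import *
o=[]
for c,(r0,c0) in {"top":(190,200),"scene":(140,290)}.items():
    im=env.get_image(c); o.append(cv2.resize(im["frame"][r0:r0+120,c0:c0+120,::-1],(400,400),interpolation=cv2.INTER_CUBIC))
cv2.imwrite("pics/d.png",np.hstack(o))
E
```

```text
5.6167 pos [0.5668 0.2413 0.0925] f [-0.1 -0.4 -0. ] w 0.0002 q [12. 35. 75. -0. 70.  5.] shift cm [ 0.61 -0.31  3.75] rot [ 0.01 -0.    0.06]
```

View pics/d.png

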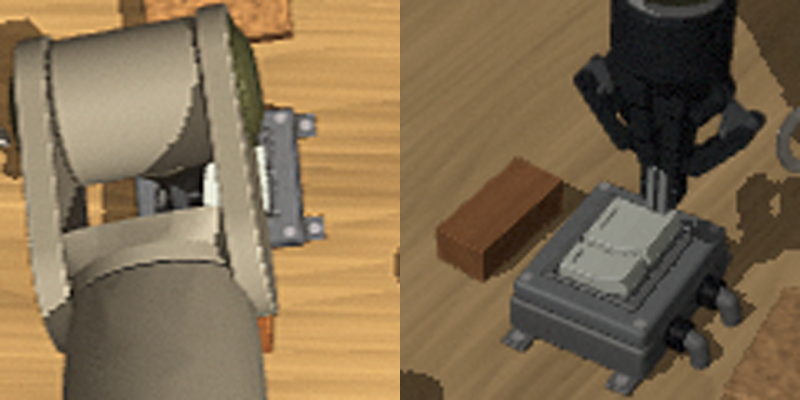

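The right half shows the shut fingers at (660,195), over the far side of the wide rocker. Now I wait out the five seconds.

Emit:
{"fn": "jog_arm", "kwargs": {"targets": [[0.6, -0.3, 0, 0, 0, 0], [0.6, -0.3, 1, 0, 0, 0], [0.6, -0.3, 1, 0, 0, 0], [0.6, -0.3, 1, 0, 0, 0], [0.6, -0.3, 1, 0, 0, 0], [0.6, -0.3, 1, 0, 0, 0], [0.6, -0.3, 1, 0, 0, 0], [0.6, -0.3, 1, 0, 0, 0]]}}

```text
time_s: 6.38
position: [0.5632, 0.2469, 0.0825]
tool_rot: [[-0.121, 0.993, 0.0], [0.993, 0.121, 0.0], [-0.0, 0.0, -1.0]]
ft_force: [0.1, 0.4, -0.5]
grip_width: 0.0003
gripper_force: 0.0
```

Emit:
{"fn": "jog_arm", "kwargs": {"targets": [[0, 0, 0, 0, 0, 0], [0, 0, 0, 0, 0, 0], [0, 0, 0, 0, 0, 0], [0, 0, 0, 0, 0, 0], [0, 0, 0, 0, 0, 0], [0, 0, 0, 0, 0, 0], [0, 0, 0, 0, 0, 0], [0, 0, 0, 0, 0, 0]]}}

```text
time_s: 7.05
position: [0.5631, 0.247, 0.0823]
tool_rot: [[-0.121, 0.993, -0.0], [0.993, 0.121, -0.0], [-0.0, -0.0, -1.0]]
ft_force: [-0.8, -0.5, 0.5]
grip_width: -0.0003
gripper_force: 0.0
```

Emit:
{"fn": "jog_arm", "kwargs": {"targets": [[0, 0, 0, 0, 0, 0], [0, 0, 0, 0, 0, 0], [0, 0, 0, 0, 0, 0], [0, 0, 0, 0, 0, 0], [0, 0, 0, 0, 0, 0], [0, 0, 0, 0, 0, 0], [0, 0, 0, 0, 0, 0], [0, 0, 0, 0, 0, 0]]}}

```text
time_s: 7.72
position: [0.5631, 0.247, 0.0823]
tool_rot: [[-0.121, 0.993, -0.0], [0.993, 0.121, -0.0], [-0.0, -0.0, -1.0]]
ft_force: [0.3, 0.3, 0.2]
grip_width: -0.0001
gripper_force: 0.0
```

Emit:
{"fn": "jog_arm", "kwargs": {"targets": [[0, 0, 0, 0, 0, 0], [0, 0, 0, 0, 0, 0], [0, 0, 0, 0, 0, 0], [0, 0, 0, 0, 0, 0], [0, 0, 0, 0, 0, 0], [0, 0, 0, 0, 0, 0], [0, 0, 0, 0, 0, 0], [0, 0, 0, 0, 0, 0]]}}

```text
time_s: 8.38
position: [0.5631, 0.247, 0.0824]
tool_rot: [[-0.121, 0.993, 0.0], [0.993, 0.121, 0.0], [0.0, 0.0, -1.0]]
ft_force: [-1.2, 0.4, -0.3]
grip_width: -0.0001
gripper_force: 0.0
```

Emit:
{"fn": "jog_arm", "kwargs": {"targets": [[0, 0, 0, 0, 0, 0], [0, 0, 0, 0, 0, 0], [0, 0, 0, 0, 0, 0], [0, 0, 0, 0, 0, 0], [0, 0, 0, 0, 0, 0], [0, 0, 0, 0, 0, 0], [0, 0, 0, 0, 0, 0], [0, 0, 0, 0, 0, 0]]}}

```text
time_s: 9.05
position: [0.5631, 0.247, 0.0823]
tool_rot: [[-0.121, 0.993, 0.0], [0.993, 0.121, 0.0], [0.0, 0.0, -1.0]]
ft_force: [0.9, 0.2, 0.3]
grip_width: 0.0002
gripper_force: 0.0
```

Emit:
{"fn": "jog_arm", "kwargs": {"targets": [[0, 0, 0, 0, 0, 0], [0, 0, 0, 0, 0, 0], [0, 0, 0, 0, 0, 0], [0, 0, 0, 0, 0, 0], [0, 0, 0, 0, 0, 0], [0, 0, 0, 0, 0, 0], [0, 0, 0, 0, 0, 0], [0, 0, 0, 0, 0, 0]]}}

```text
time_s: 9.72
position: [0.5631, 0.247, 0.0823]
tool_rot: [[-0.121, 0.993, -0.0], [0.993, 0.121, -0.0], [-0.0, -0.0, -1.0]]
ft_force: [-0.7, 0.1, -0.2]
grip_width: -0.0001
gripper_force: 0.0
```

Emit:
{"fn": "jog_arm", "kwargs": {"targets": [[0, 0, 0, 0, 0, 0], [0, 0, 0, 0, 0, 0], [0, 0, 0, 0, 0, 0], [0, 0, 0, 0, 0, 0], [0, 0, 0, 0, 0, 0], [0, 0, 0, 0, 0, 0], [0, 0, 0, 0, 0, 0], [0, 0, 0, 0, 0, 0]]}}

```text
time_s: 10.38
position: [0.5631, 0.247, 0.0823]
tool_rot: [[-0.121, 0.993, 0.0], [0.993, 0.121, 0.0], [0.0, 0.0, -1.0]]
ft_force: [0.4, 0.1, -0.2]
grip_width: 0.0001
gripper_force: 0.0
```

```bash
python3 go.py .563 .247 .054
```

```text
10.3833 pos [0.5631 0.247  0.0823] f [ 0.4  0.1 -0.2] w 0.0001 q [13. 36. 76.  0. 68.  6.] shift cm [ 0.   -0.01  2.83] rot [ 0.   -0.    0.07]
```

Emit:
{"fn": "jog_arm", "kwargs": {"targets": [[0, 0, 1.2, 0, 0, 0], [0, 0, 1.8, 0, 0, 0], [0, 0, 2.2, 0, 0, 0], [0, 0, 2.5, 0, 0, 0], [0, 0, 2.7, 0, 0, 0], [0, 0, 2.9, 0, 0, 0], [0, 0, 2.9, 0, 0, 0], [0, 0, 2.9, 0, 0, 0]]}}

```text
time_s: 11.05
position: [0.5645, 0.2472, 0.055]
tool_rot: [[-0.121, 0.993, 0.004], [0.993, 0.121, 0.001], [0.0, 0.005, -1.0]]
ft_force: [2.9, 0.2, 10.2]
grip_width: -0.0004
gripper_force: 5.0
```

Emit:
{"fn": "jog_arm", "kwargs": {"targets": [[0, 0, 0.15, 0, 0, 0], [0, 0, 0.15, 0, 0, 0], [0, 0, 0.15, 0, 0, 0]]}}

```text
time_s: 11.3
position: [0.5646, 0.2472, 0.0548]
tool_rot: [[-0.121, 0.993, 0.005], [0.993, 0.121, 0.001], [0.0, 0.006, -1.0]]
ft_force: [-1.4, -1.9, 19.7]
grip_width: -0.0
gripper_force: 10.1
```

It is against its stop. Next I lift, step over to the narrow rocker, and check.

Emit:
{"fn": "jog_arm", "kwargs": {"targets": [[0, 0, -1.5, 0, 0, 0], [0, 0, -3, 0, 0, 0], [-2.5, 0, -3, 0, 0, 0], [-4.4, 0, -3, 0, 0, 0], [-4.4, 0, -3, 0, 0, 0], [-4.4, 0, -3, 0, 0, 0], [-4.4, 0, -3, 0, 0, 0]]}}

```text
time_s: 11.88
position: [0.568, 0.2037, 0.0815]
tool_rot: [[-0.121, 0.993, -0.001], [0.993, 0.121, 0.0], [0.0, -0.001, -1.0]]
ft_force: [-1.2, 0.5, 0.1]
grip_width: -0.0
gripper_force: 0.0
```

```bash
python3 go.py .5675 .203 .054
python3 - <<'E'
from h import *
im=env.get_image("scene"); W=cloud(im).reshape(-1,3)
for n,x,y in [("ext",.5623,.2466),("extmx",.5225,.242),("lamp",.5673,.2049)]:
    m=np.hypot(W[:,0]-x,W[:,1]-y+.002)<.006; m&=W[:,2]<.07; print(n,m.sum(),np.round(np.nanmedian(W[m][:,2]),4))
cv2.imwrite("pics/e.png",cv2.resize(im["frame"][140:260,290:410,::-1],(500,500),interpolation=cv2.INTER_CUBIC))
E
```

```text
11.8833 pos [0.568  0.2037 0.0815] f [-1.2  0.5  0.1] w -0.0 q [ 8. 35. 78.  0. 67.  2.] shift cm [-0.07 -0.06  2.75] rot [-0.07 -0.01  0.06]
ext 19 0.0563
extmx 3 0.0616
lamp 28 0.0609
```

View pics/e.png

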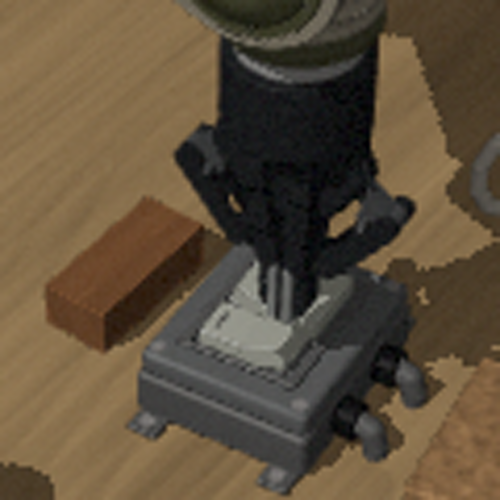

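The extractor's +x half is now level (z .056) and its −x half is raised. The fingers at (283,310) stand over the narrow rocker, so I press it.

Emit:
{"fn": "jog_arm", "kwargs": {"targets": [[0, 0, 1.0, 0, 0, 0], [0, 0, 1.6, 0, 0, 0], [0, 0, 2.0, 0, 0, 0], [0, 0, 2.3, 0, 0, 0], [0, 0, 2.6, 0, 0, 0], [0, 0, 2.9, 0, 0, 0], [0, 0, 2.95, 0, 0, 0], [0, 0, 2.95, 0, 0, 0]]}}

```text
time_s: 12.6
position: [0.57, 0.2039, 0.0548]
tool_rot: [[-0.122, 0.993, 0.006], [0.993, 0.122, 0.001], [0.0, 0.006, -1.0]]
ft_force: [-1.3, -0.3, 20.0]
grip_width: 0.0006
gripper_force: 9.9
```

Emit:
{"fn": "jog_arm", "kwargs": {"targets": [[0, 0, -3, 0, 0, 0], [0, 0, -7, 0, 0, 0], [0, 0, -11, 0, 0, 0], [0, -4, -12, 0, 0, 0], [0, -8, -12, 0, 0, 0], [0, -12, -12, 0, 0, 0], [0, -16, -12, 0, 0, 0], [0, -16, -12, 0, 0, 0]]}}

```text
time_s: 13.27
position: [0.4017, 0.1835, 0.171]
tool_rot: [[-0.123, 0.992, -0.008], [0.992, 0.123, -0.001], [-0.0, -0.008, -1.0]]
ft_force: [1.6, -0.1, 0.6]
grip_width: -0.0002
gripper_force: 0.0
```

Emit:
{"fn": "jog_arm", "kwargs": {"targets": [[0, 0, 0, 0, 0, 0], [0, 0, 0, 0, 0, 0], [0, 0, 0, 0, 0, 0], [0, 0, 0, 0, 0, 0]]}}

```text
time_s: 13.6
position: [0.4107, 0.184, 0.1721]
tool_rot: [[-0.121, 0.993, 0.0], [0.993, 0.121, 0.0], [-0.0, 0.0, -1.0]]
ft_force: [0.9, 0.2, 0.1]
grip_width: -0.0001
gripper_force: 0.0
```

Run:
```python
from h import *
im=env.get_image("scene"); W=cloud(im).reshape(-1,3)
for n,x,y in [("ext+",.5623,.2466),("ext-",.5225,.242),("lamp+",.5673,.2049),("lamp-",.5276,.2),("stop",.479,-.18),("start",.4975,-.2465)]:
    m=np.hypot(W[:,0]-x,W[:,1]-y+.002)<.007; print(n,m.sum(),np.round(np.nanmedian(W[m][:,2]),4))
cv2.imwrite("pics/f.png",cv2.resize(im["frame"][120:400,90:480,::-1],(800,574),interpolation=cv2.INTER_CUBIC))
```

```text
ext+ 30 0.0563
ext- 14 0.0626
lamp+ 30 0.0562
lamp- 19 0.063
stop 39 0.0764
start 38 0.0654
```

View pics/f.png

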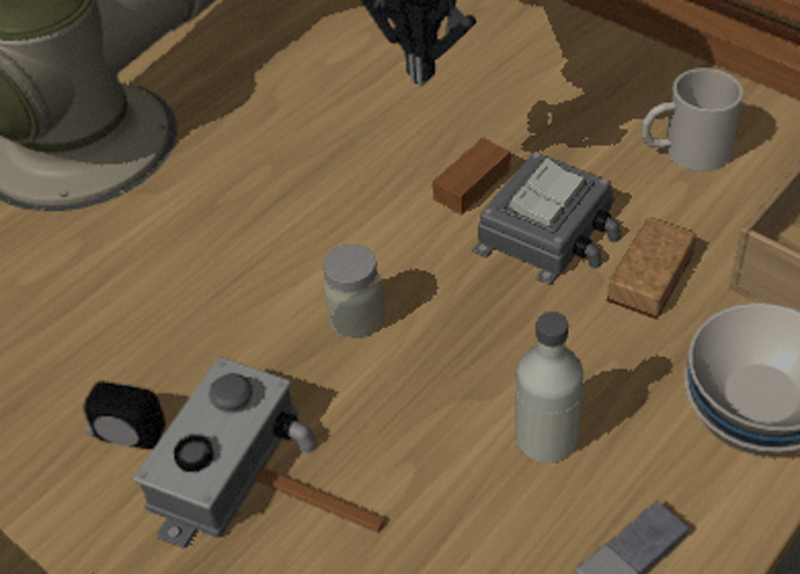

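Both rockers at (548,190) have flipped, the mushroom at (231,392) is down, nothing lying on the bench has moved, and the gripper is clear.

```bash
python3 -c "
from rig import env
print(env.close_job())"
```

```text
the job is handed in; nothing more can be done
None
```

The sanding bench is shut down in order and the job handed in: mushroom latched, extractor switched off about 7 s later, then the lamp, with the start button and loose items untouched.

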